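# Close and lock the bayonet lid of a loaded microtube rotor

## Robot

A 6-joint arm with a two-finger parallel gripper is mounted at the origin on the work surface. World frame = base frame: x ahead of the robot, y to its left, z up, the work surface at z = 0. Lengths are in m, angles in rad, forces in N, time in s.
With the tool pointing down it reaches from about 0.25 to 0.725 m from the base axis. Payload 4 kg.
Tool frame: the origin (TCP) lies midway between the tips of the shut fingers; the grasp point (between the pads) lies 19 mm behind it; y points along the fingers, x is the direction in which the jaws open and shut, and the axes are right-handed (so a half turn about y gives the same grasp; the last joint's range is limited). The gripper opens to 85 mm and grips with 20 to 120 N. Pads are 22 mm wide; open, the fingers measure 114 mm over their backs; the gripper's body (76 mm by 85 mm) begins 54 mm behind the grasp point. The pads swing forward as they close: fully open they stand 13 mm farther back than shut.
Start: joints at [0, 0.241, 0.005, 1.335, 0, 1.571], TCP at [0.5, -0, 0.231] pointing down, gripper open.
Joint ranges: [-2.72, 2.72], [-1.05, 1.87], [-1.09, 1.28], [-1.99, 2.15], [-1.42, 1.44], [-3.14, 3.14]. Speed limits (rad/s): [2.79, 2.79, 3.14, 3.14, 3.14, 3.14].

## Interface

Orientations are given as a unit quaternion [x, y, z, w].
In Python, from plant import status, capture, order gives the robot as it stands.
- The arm moves only by the tool servo_tool, never from a script. Its argument "deltas" is one flat list of numbers, 4 for each row, row after row: the shift along the tool's x, y, z in mm, then the turn about the tool's y in degrees. In form: [x, y, z, turn, x, y, z, turn, ...]. A call has 1 to 5 rows; each row shifts and turns the commanded pose from where the row before left it, along the tool's axes as they then stand; what a row does not reach is not made up. A row lasts 1/12 s, in which the tool goes at most 41.7 mm and 7.16 degrees, less where a joint would pass 70% of its speed; a pose out of reach is approached as far as the arm can. A call with a gripper value outside its range is refused whole. "fingers" is the gripper command: -1 is shut, 1 is fully open, values between are in proportion, set as the call begins (left out, the last holds). The fingers move at their own pace and stop on an object; "squeeze" is the grip in N (left out, the last holds). Time passes only in rows, so rows that do not move let the fingers close. It gives the time, the measured TCP pose, the force and the opening at its end, in the units of the state.
- status.sense(): the state, without advancing time (a new reading comes with each control period).
- capture(name): name is "scene" or "side" or "wrist"; returns a dict with "img" (384x512x3 uint8, red, green, blue), "camera_matrix" (3x3 intrinsics, pixels), "R" (3x3) and "t" (3): a world point X has camera coordinates R X + t; the wrist camera has in their place "hand_eye" (4x4, takes a point from camera to tool coordinates, whose origin is the TCP and whose axes are the tool frame's). Camera axes: x right, y down, z forward; pixel columns grow to the right and rows downward; lengths in m; the calibration is good to about 2 mm. A picture is of the moment at which its call begins: read the wrist's pose just before it. There is no depth.
- order.hand_in(): hands the job in, once; it reports no verdict.
The state is a dict: "time": time; "joints": joint angles; "dq": joint speeds; "effort": joint torques, N m; "eef_pos": TCP position; "ee_rot": TCP orientation; "contact_force": force on the tool from outside, world axes, zero at the start; "ft_torque": the same for the moment, N m; "finger_gap": opening from 0.0 (shut) to 1.0 (fully open).
Only numpy, scipy, OpenCV 4.12 (cv2) and the standard library are available. Lean on these libraries where they do the work, as an engineer would, in place of code of your own. Each camera call takes 0.05 s, during which the arm holds its last target.

## Task

The rotor on the loading stand is loaded and must be closed before it goes into the centrifuge. Fetch its lid from the bench, set it on the rotor so that the two lugs drop into their slots, push it down against the sprung plunger and turn it clockwise to the stop, then let it spring up into its catch and leave it locked, level and standing free. Feel for the slots and never force the lid, and do not disturb the other things on the bench.

Things in the scene. Friction and masses are not known exactly. Their poses are not given: they have to be found in the camera images.
- lid: rotor lid, 0.16 to 0.25 kg: silver-grey 120 mm disc with a skirt on which it stands level. Origin: centre of the skirt's lower edge; z up, x along grip and lugs (a half turn changes nothing). Disc 20 to 24 mm above the origin; skirt inside 114 mm. White lines on grip, disc and skirt lie along x. Over 60 N in all between lid and rotor or stand, in pushing or turning, damages it.
- lid_grip (a point): centre of the navy wing grip on the lid, 45 mm above the lid's origin; the wing is 56 mm long (lid x), 14 mm thick (lid y), from 27 to 60 mm above the origin, on a low round boss 48 mm across, 24 to 27 mm
- lid_lugs (a point): on the lid's axis at the lugs' underside, 6 mm above the lid's origin, hidden by the skirt: 28 mm spigot, from the disc down to 2 mm above the origin, its last 4.5 mm tapered to 21 mm; two lugs along lid +x and -x, 10 mm wide, 4 mm high (6 to 10 mm above the origin), reaching 20 mm from the axis
- stand: loading stand fixed to the bench, 140 mm square grey base; carries the dark rotor, 132 mm across, on its vertical axis. Origin: centre of the underside, z up. The rotor is clamped and cannot turn, but its angle on the stand differs each time, up to 26 degrees either way, and is not measured: find the slots by feel or by sight
- hub (a point): on the rotor's axis at the hub's flat top, 80 mm above the bench, axes as the stand's. 30 mm bore; two opposite 12 mm slots for the lugs; 6 mm lip. With the rotor at zero the slots lie 60 degrees counter-clockwise (from above) of stand x, yellow marks on the rotor's shoulder; the lugs' locked line is stand x, white marks. A wall bars turning counter-clockwise from the slots
- locked (a point): on the rotor's axis, 67 mm above the bench: the lid's origin when locked. Heights of the lid's origin: 74 mm with lugs on the hub; 71 in the slots on the sprung plunger (4 N, then 1 N per mm); below 64 the lugs are under the lip; 60 hard stop. At about 62 turn 60 degrees clockwise to the stop; when let up there it rises into the catch, 67 mm
- rack: bystander: blue 96-hole tube rack with two strips of clear tubes, 86 x 126 x 40 mm, loose; origin at the centre of its underside
- tipbox: bystander: closed pipette-tip box, ivory with pale blue lid, 84 x 122 x 62 mm, loose; origin at the centre of its underside
- freezerbox: bystander: ivory and pale blue freezer box, 135 x 135 x 52 mm, loose; origin at the centre of its underside
- buffer: bystander: round buffer bottle with blue cap, 68 mm diameter, 130 mm high, loose; origin at the centre of its underside
- timer: bystander: flat white bench timer, 62 x 62 x 18 mm, loose; origin at the centre of its underside
- marker: bystander: white and navy marker pen lying along its x axis, 134 mm long, 14 mm high, loose; origin under its middle
- beaker: bystander: clear plastic beaker, 74 mm diameter, 85 mm high, loose; origin at the centre of its underside
There are look-alikes about, which are no part of the job. Leave any pink or turquoise look-alike of the lid alone.

How it is judged:
By the outcome, as a careful person would: the job done as asked, in the order asked, and still so for the second after the job is handed in, with the robot touching nothing.
It also fails if it takes over 72 s, if anything falls off the work surface, if the arm or the gripper's body presses on something with over 40 N, if the wrist force passes 120 N, or if a joint passes its speed limit or range.

## Working session

There is one attempt and no reset: what is moved stays moved. The work goes in short steps, Python scripts to look and compute and a tool call to move; the robot and the scene stay as the last step left them, time stands still between calls to the robot, and variables do not carry over. Pictures are saved under pics/ and viewed, and the job is handed in when it is done.

Besides the shell and the picture viewer there is one more tool, called after "Call:" as a command line: name --argument value ..., lists and objects as JSON in quotes. servo_tool: Moves the arm, as the interface text tells. Its arguments: {"type":"object","properties":{"deltas":{"type":"array","items":{"type":"number"}},"fingers":{"type":"number"},"squeeze":{"type":"number"}},"required":["deltas"]}

```bash
mkdir -p pics; ls; python3 - <<'E'
from plant import status, capture
import cv2, json
s=status.sense(); print({k:s[k] for k in('time','eef_pos','ee_rot','contact_force','finger_gap')})
for n in('scene','side','wrist'):
    c=capture(n); cv2.imwrite(f'pics/{n}0.png',c['img'][:,:,::-1])
    print(n,c['camera_matrix'],c.get('R'),c.get('t'),c.get('hand_eye'))
E
```

```text
pics
{'time': 0.0, 'eef_pos': array([4.99366521e-01, 7.45710755e-06, 2.30414675e-01]), 'ee_rot': array([-0.70709838,  0.00073115,  0.00073301,  0.70711442]), 'contact_force': array([0.16025686, 1.06520876, 0.26150331]), 'finger_gap': 0.9961255781700757}
scene [[440.39343936   0.         256.49946621]
 [  0.         440.39343936 197.79966602]
 [  0.           0.           1.        ]] [[-0.84440463  0.53546827  0.01595443]
 [ 0.35796633  0.58614987 -0.72683454]
 [-0.39854852 -0.6080313  -0.68662727]] [ 0.42255458 -0.14893543  1.65350849] None
side [[495.67256451   0.         243.05651829]
 [  0.         495.67256451 197.39953803]
 [  0.           0.           1.        ]] [[ 0.99429553 -0.10575536 -0.01386368]
 [-0.08526288 -0.70999123 -0.69902982]
 [ 0.06408306  0.69622429 -0.71495811]] [-0.53143321  0.12227556  1.2329491 ] None
wrist [[345.21730071   0.         259.44827665]
 [  0.         345.21730071 197.62415193]
 [  0.           0.           1.        ]] None None [[ 9.99998375e-01 -8.14001226e-04 -1.60826444e-03 -1.74980651e-04]
 [ 1.29241415e-03 -2.98158429e-01  9.54515521e-01 -1.41828270e-01]
 [-1.25649440e-03 -9.54516049e-01 -2.98156893e-01  7.67134325e-02]
 [ 0.00000000e+00  0.00000000e+00  0.00000000e+00  1.00000000e+00]]
```

View pics/scene0.png

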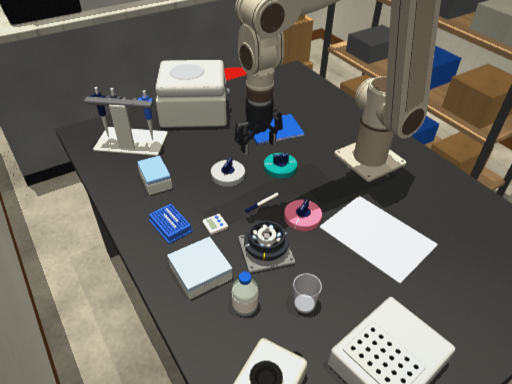

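View pics/side0.png

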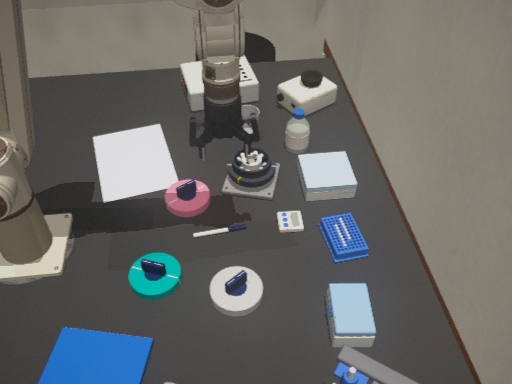

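View pics/wrist0.png

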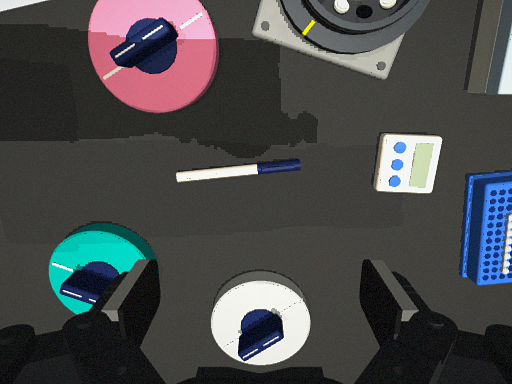

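The lid candidates are pink (side 187,197), turquoise (side 155,275) and silver-grey (side 237,290; scene 228,172; wrist 261,325). Only the third is silver-grey with a navy wing. I'll confirm it in a crop and measure it.

```bash
cat > h.py <<'E'
import numpy as np, cv2
from plant import status, capture
from scipy.spatial.transform import Rotation as Ro
def view(n):
    s=status.sense(); c=capture(n); K=c['camera_matrix']
    if n=='wrist':
        T=np.eye(4); T[:3,:3]=Ro.from_quat(s['ee_rot']).as_matrix(); T[:3,3]=s['eef_pos']
        T=T@c['hand_eye']; Rw=T[:3,:3]; o=T[:3,3]
    else: Rw=c['R'].T; o=-Rw@c['t']
    return c['img'],K,Rw,o
def ray(px,v,z):
    img,K,Rw,o=v; px=np.atleast_2d(px).astype(float)
    d=np.c_[px,np.ones(len(px))]@np.linalg.inv(K).T@Rw.T
    return o+d*((z-o[2])/d[:,2])[:,None]
def proj(X,v):
    img,K,Rw,o=v; c=(np.atleast_2d(X)-o)@Rw; p=c@K.T; return p[:,:2]/p[:,2:]
def rect(v,z,cx,cy,half=0.08,n=640):
    """top-down resample of plane z; returns image: col -> +x, row -> -y"""
    g=np.array([[cx-half,cy+half,z],[cx+half,cy+half,z],[cx+half,cy-half,z],[cx-half,cy-half,z]])
    H=cv2.getPerspectiveTransform(proj(g,v).astype(np.float32),np.float32([[0,0],[n,0],[n,n],[0,n]]))
    return cv2.warpPerspective(v[0],H,(n,n),flags=cv2.INTER_CUBIC)
def st():
    s=status.sense(); print('t',round(s['time'],2),'p',np.round(s['eef_pos']*1e3,1),'F',np.round(s['contact_force'],1),'M',np.round(s['ft_torque'],2),'gap',round(s['finger_gap'],3),
     'y',np.round(Ro.from_quat(s['ee_rot']).as_matrix()[:,1],4),'xang',round(np.degrees(np.arctan2(*Ro.from_quat(s['ee_rot']).as_matrix()[[1,0],0])),2)); return s
def mask_lid(v):
    h=cv2.cvtColor(v[0],cv2.COLOR_RGB2HSV); return ((h[...,1]<40)&(h[...,2]>95)).astype(np.uint8)
E
python3 - <<'E'
from h import *
seeds={'scene':(228,178),'side':(225,300),'wrist':(235,300)}
for n,sd in seeds.items():
    v=view(n); m=mask_lid(v)
    k,l=cv2.connectedComponents(m); i=l[sd[1],sd[0]]
    c=(l==i).astype(np.uint8); print(n,i,c.sum(),cv2.boundingRect(c), v[0][sd[1],sd[0]])
    cs,_=cv2.findContours(c,cv2.RETR_EXTERNAL,cv2.CHAIN_APPROX_NONE); q=max(cs,key=len)[:,0]
    x,y,w,hh=cv2.boundingRect(c); crop=v[0][y-15:y+hh+15,x-15:x+w+15][:,:,::-1]
    cv2.imwrite(f'pics/lid_{n}.png',cv2.resize(crop,None,fx=4,fy=4))
    P=ray(q,v,0.024); (cx,cy),r=cv2.minEnclosingCircle((P[:,:2]*1000).astype(np.float32)); print('circ',cx,cy,r)
a=[cv2.imread(f'pics/lid_{n}.png') for n in seeds]
H=max(i.shape[0] for i in a); o=np.hstack([cv2.copyMakeBorder(i,0,H-i.shape[0],0,0,0) for i in a]); f=min(1,800/o.shape[1])
cv2.imwrite('pics/lid_all.png',cv2.resize(o,None,fx=f,fy=f))
E
```

```text
scene 87 594 (211, 159, 34, 27) [229 229 223]
circ 505.7503662109375 -181.63746643066406 71.7076644897461
side 200 1849 (209, 265, 55, 52) [210 209 204]
circ 498.3907165527344 -200.86813354492188 67.66110229492188
wrist 91 5088 (210, 280, 100, 85) [244 245 239]
circ 500.9776916503906 -188.92811584472656 62.426387786865234
```

View pics/lid_all.png

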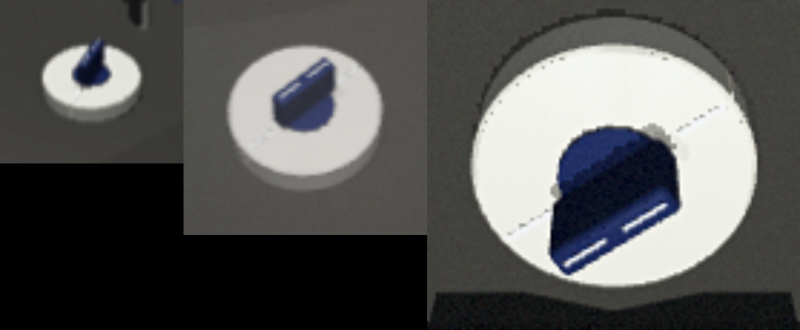

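The crop shows a silver-grey disc with a navy wing. White lines run lower-left to upper-right, so this is the lid. Next I measure its axis angle and look at the rotor.

```bash
python3 - <<'E'
from h import *
v=view('wrist'); m=(v[0].min(2)>215).astype(np.uint8); m[:, :205]=0;m[:,315:]=0;m[:275]=0;m[367:]=0
q=cv2.findNonZero(m)[:,0]; P=ray(q,v,.024)[:,:2]*1e3; h=cv2.convexHull(P.astype(np.float32)); print(cv2.minEnclosingCircle(h), cv2.fitEllipse(h))
for z,n in((.024,'disc'),(.060,'wing')):
    r=rect(v,z,.5,-.19); cv2.imwrite(f'pics/r_{n}.png',r[:,:,::-1])
r=rect(v,.060,.5,-.19); n=640
cx,cy=.5,-.19
# wing: navy pixels and white lines on top
hs=cv2.cvtColor(r,cv2.COLOR_RGB2HSV)
a=cv2.imread('pics/r_disc.png'); b=cv2.imread('pics/r_wing.png'); cv2.imwrite('pics/r2.png',cv2.resize(np.hstack([a,b]),(800,400)))
# rotor in side & scene
for nm,u in(('side',(252,165)),('scene',(267,245))):
    w=view(nm); c=w[0][u[1]-40:u[1]+40,u[0]-45:u[0]+45]; cv2.imwrite(f'pics/rot_{nm}.png',cv2.resize(c[:,:,::-1],None,fx=4.4,fy=4.4,interpolation=cv2.INTER_CUBIC))
a=cv2.imread('pics/rot_side.png'); b=cv2.imread('pics/rot_scene.png'); cv2.imwrite('pics/rot.png',np.hstack([a,b]))
E
```

```text
((498.972900390625, -190.3413543701172), 59.03778076171875) ((498.9338073730469, -190.3764190673828), (117.01189422607422, 117.83027648925781), 95.32750701904297)
```

View pics/r2.png

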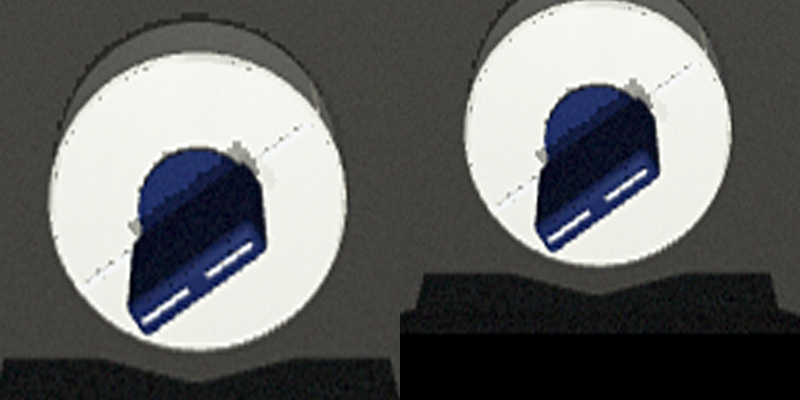

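View pics/rot.png

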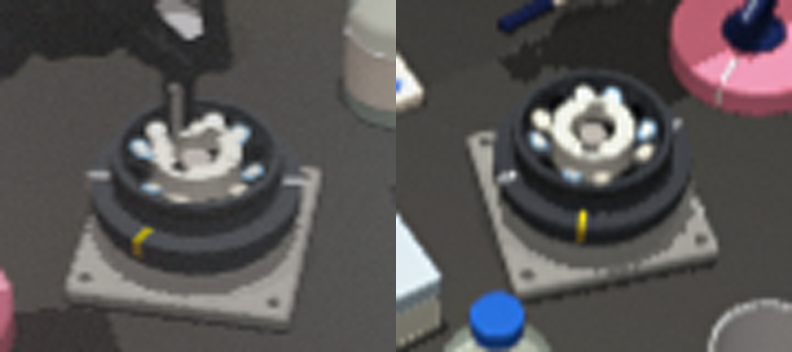

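```bash
python3 - <<'E'
from h import *
v=view('side'); print('side hub',ray([[250,159]],v,.08)*1e3, 'white', ray([[218.5,165],[264.5+2.5,166.5]],v,.06)*1e3)
w=view('scene'); print('scene hub',ray([[267,235]],w,.08)*1e3)
print(proj([[.55,.1,.08]],v))
E
```

```text
side hub [[572.41831491 169.91551571  80.        ]] white [[487.26152905 178.51023977  60.        ]
 [617.00582831 156.5837251   60.        ]]
scene hub [[580.55675497 179.9979074   80.        ]]
[[244.50593008 177.45043596]]
```

Call:
servo_tool --deltas '[15,0,30,0,15,0,30,0,15,0,15,0]'

```text
time: 0.8
eef_pos: [0.5454, 0.0773, 0.2316]
ee_rot: [-0.707, -0.001, 0.0, 0.708]
contact_force: [-0.7, -0.7, 0.3]
finger_gap: 0.999
```

Call:
servo_tool --deltas '[15,-15,20,0,10,-15,10,0,0,0,0,0]'

```text
time: 1.05
eef_pos: [0.5728, 0.1075, 0.2636]
ee_rot: [-0.707, -0.003, -0.001, 0.708]
contact_force: [-0.7, 0.1, 1.0]
finger_gap: 0.998
```

```bash
python3 - <<'E'
from h import *
s=st(); v=view('wrist'); cv2.imwrite('pics/w1.png',v[0][:,:,::-1]); np.savez('w1.npz',img=v[0],K=v[1],R=v[2],o=v[3])
E
```

```text
t 1.05 p [572.8 107.5 263.6] F [-0.7  0.1  1. ] M [-0.01  0.01  0.02] gap 0.998 y [ 0.0055  0.0016 -1.    ] xang 0.16
```

View pics/w1.png

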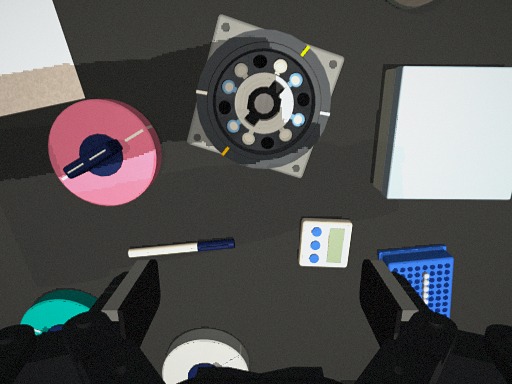

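The picture shows the rotor hub at about (264,103). White marks are at (202,92) and (325,114), yellow marks at (305,51) and (225,151). I'll rectify the view at the hub's height.

```bash
python3 - <<'E'
from h import *
d=np.load('w1.npz'); v=(d['img'],d['K'],d['R'],d['o'])
print('hub c',ray([[264,103]],v,.08)*1e3)
Y=cv2.cvtColor(v[0],cv2.COLOR_RGB2HSV); m=((Y[...,0]>15)&(Y[...,0]<35)&(Y[...,1]>150)&(Y[...,2]>90)).astype(np.uint8); m[170:]=0
k,l,stt,ce=cv2.connectedComponentsWithStats(m); print([(ce[i],stt[i,4]) for i in range(1,k) if stt[i,4]>4])
for z in(.045,.05,.055,.06):
  yl=ray([ce[i] for i in range(1,k) if stt[i,4]>8][:2],v,z)*1e3; wh=ray([[202,92.5],[325,114]],v,z)*1e3
  f=lambda a:(a[:2].mean(0)[:2].round(1), np.hypot(*(a[1]-a[0])[:2]).round(1), np.degrees(np.arctan2((a[1]-a[0])[1],(a[1]-a[0])[0])).round(1)%180)
  print(z,f(yl),f(wh))
c=ray([[264,103]],v,.08)[0]
a=rect(v,.08,c[0],c[1],.03,400); b=rect(v,.055,c[0],c[1],.085,400)
for i in range(50,400,50): a[i,::4]=(255,0,0); a[::4,i]=(255,0,0)
cv2.imwrite('pics/hub.png',np.hstack([a,b])[:,:,::-1])
E
```

```text
hub c [[577.19696028 173.07412079  80.        ]]
[(array([304.76190476,  50.69047619]), np.int32(42)), (array([224.89473684, 150.76315789]), np.int32(38))]
0.045 (array([577. , 172.1]), np.float64(125.8), np.float64(50.599999999999994)) (array([577.9, 171.6]), np.float64(125.8), np.float64(170.5))
0.05 (array([576.9, 172.3]), np.float64(124.1), np.float64(50.599999999999994)) (array([577.8, 171.7]), np.float64(124.1), np.float64(170.5))
0.055 (array([576.8, 172.4]), np.float64(122.3), np.float64(50.599999999999994)) (array([577.7, 171.9]), np.float64(122.3), np.float64(170.5))
0.06 (array([576.8, 172.6]), np.float64(120.6), np.float64(50.599999999999994)) (array([577.6, 172.1]), np.float64(120.6), np.float64(170.5))
```

View pics/hub.png

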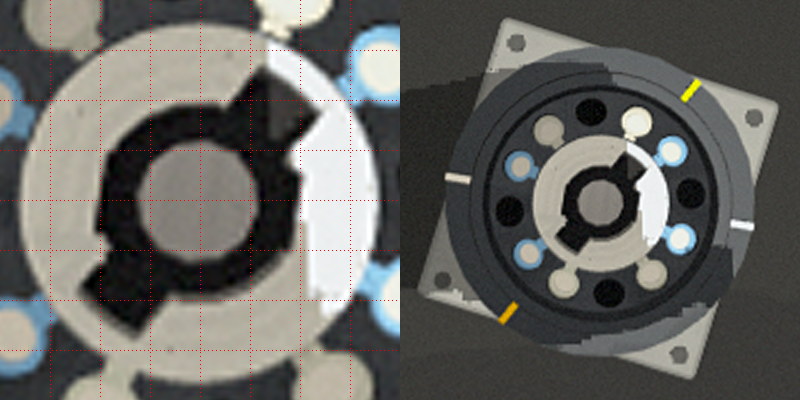

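The hub axis is at (577.1, 172.6). The slots lie at about 50.2° (yellow marks 50.6°, slot ends 49.7°) and the locked line at about -9.6°. The lid is at (499, -190.4) with its x axis at about 35.2°. Now I go to the lid.

Call:
servo_tool --deltas '[-7.5,0,-30,0,-7.5,0,-30,0,-7.5,0,-30,0,-7.5,0,-30,0,-7.5,0,-30,0]'

```text
time: 1.52
eef_pos: [0.5305, -0.0469, 0.2604]
ee_rot: [0.707, -0.001, -0.0, -0.707]
contact_force: [-0.0, -0.5, -0.2]
finger_gap: 0.997
```

Call:
servo_tool --deltas '[-7.5,0,-30,0,-7.5,0,-30,0,-7.5,0,-30,0,-7.5,0,-30,0,-6.3,0,-28,0]'

```text
time: 1.93
eef_pos: [0.4939, -0.1949, 0.2606]
ee_rot: [-0.707, 0.001, 0.0, 0.707]
contact_force: [0.4, -0.0, -0.8]
finger_gap: 1.001
```

Call:
servo_tool --deltas '[0,20,0,6.8,0,20,0,7,0,20,0,7,0,20,0,7,0,20,0,7]'

```text
time: 2.35
eef_pos: [0.4943, -0.1935, 0.1597]
ee_rot: [0.674, -0.215, 0.214, -0.674]
contact_force: [0.4, -0.2, 0.2]
finger_gap: 1.001
```

```bash
python3 - <<'E'
from h import *
s=st(); print(np.round(s['joints'],2))
E
```

```text
t 2.35 p [ 494.3 -193.5  159.7] F [ 0.4 -0.2  0.2] M [0.06 0.05 0.01] gap 1.001 y [-1.5e-03  3.0e-04 -1.0e+00] xang -35.24
[-0.37  0.34 -0.04  1.18 -0.    1.81]
```

The wrist would pass its q6 limit in the locked pose, so I'll use the half-turned grasp at tool x = 125.2°.

Call:
servo_tool --deltas '[0,0,0,-7,0,0,0,-7,0,0,0,-7,0,0,0,-7,0,0,0,-7]'

```text
time: 2.77
eef_pos: [0.4943, -0.1933, 0.1604]
ee_rot: [-0.707, -0.002, 0.004, 0.707]
contact_force: [-0.8, 0.9, -0.0]
finger_gap: 1.002
```

Call:
servo_tool --deltas '[0,0,0,-7,0,0,0,-7,0,0,0,-7,0,0,0,-7,0,0,0,-7]'

```text
time: 3.18
eef_pos: [0.4944, -0.1933, 0.1605]
ee_rot: [-0.673, -0.215, 0.216, 0.674]
contact_force: [-0.5, -0.1, -0.2]
finger_gap: 1.003
```

Call:
servo_tool --deltas '[0,0,0,-7,0,0,0,-7,0,0,0,-7,0,0,0,-7,0,0,0,-7]'

```text
time: 3.6
eef_pos: [0.4943, -0.1933, 0.1605]
ee_rot: [-0.577, -0.408, 0.408, 0.578]
contact_force: [0.4, 0.4, -0.2]
finger_gap: 0.996
```

Call:
servo_tool --deltas '[0,0,0,-7,0,0,0,-7,0,0,0,-7,0,0,0,-7,0,0,0,-7]'

```text
time: 4.02
eef_pos: [0.4944, -0.1933, 0.1605]
ee_rot: [-0.428, -0.563, 0.563, 0.429]
contact_force: [-0.6, -0.2, 0.2]
finger_gap: 1.0
```

Call:
servo_tool --deltas '[0,0,0,-7,0,0,0,-7,0,0,0,-6.4,0,0,0,0]'

```text
time: 4.35
eef_pos: [0.4945, -0.1933, 0.1606]
ee_rot: [-0.322, -0.629, 0.629, 0.324]
contact_force: [-0.8, 0.1, 0.5]
finger_gap: 1.001
```

```bash
cat > go.py <<'E'
from h import *
import sys
def go(x,y,z,yaw=None):
    s=st(); R=Ro.from_quat(s['ee_rot']).as_matrix(); d=R.T@(np.array([x,y,z])-s['eef_pos']*1e3)
    print('tool delta',d.round(1), 'turn', None if yaw is None else round(-((yaw-np.degrees(np.arctan2(R[1,0],R[0,0]))+180)%360-180),2),'j',np.round(s['joints'],2))
if __name__=='__main__': go(*map(float,sys.argv[1:]))
E
python3 go.py 499 -190.4 80 125.2
python3 - <<'E'
from h import *
v=view('wrist'); cv2.imwrite('pics/w2.png',v[0][:,:,::-1])
print(proj([[.499,-.1904,.024],[.499,-.1904,.06]],v))
E
```

```text
t 4.35 p [ 494.5 -193.3  160.6] F [-0.8  0.1  0.5] M [ 0.01 -0.01  0.02] gap 1.001 y [-1.8e-03  4.0e-04 -1.0e+00] xang 125.63
tool delta [-0.4 80.6 -5.4] turn 0.43 j [-0.37  0.34 -0.04  1.19 -0.   -0.99]
[[258.11179421 191.81199616]
 [258.03490764 205.42182676]]
```

View pics/w2.png

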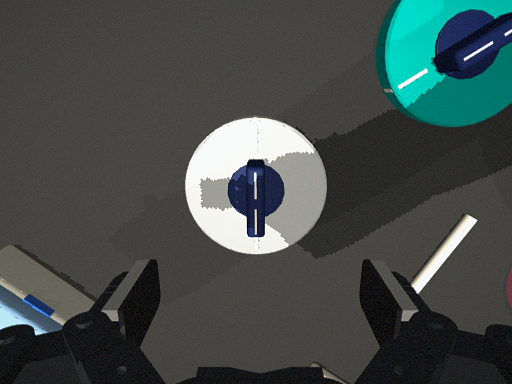

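The lid's wing stands vertical in the image at about (256,200), squarely between the open fingers. I'll refine its centre.

```bash
python3 - <<'E'
from h import *
v=view('wrist'); m=(v[0].min(2)>120).astype(np.uint8); m[:100]=0;m[258:]=0;m[:,:175]=0;m[:,335:]=0
h=cv2.convexHull(cv2.findNonZero(m))[:,0]; P=(ray(h,v,.024)[:,:2]*1e3).astype(np.float32)
print(cv2.minEnclosingCircle(P),cv2.fitEllipse(P))
print(ray([[255,172],[256.5,235]],v,.06)*1e3, ray([[258,119],[257.5,252]],v,.024)*1e3)
E
```

```text
((498.56005859375, -193.50953674316406), 59.73676681518555) ((498.7315368652344, -193.39686584472656), (118.20903778076172, 118.90776824951172), 115.37594604492188)
[[ 479.87333125 -206.76712457   60.        ]
 [ 519.36854214 -177.59408793   60.        ]] [[ 450.49519729 -224.99068662   24.        ]
 [ 545.09554823 -158.63797361   24.        ]]
```

Call:
servo_tool --deltas '[-1.9,20,-4.9,0,0,25,0,0,0,25,0,0,0,25,0,0,0,10,0,0]'

```text
time: 4.87
eef_pos: [0.4984, -0.1909, 0.0529]
ee_rot: [-0.322, -0.628, 0.629, 0.326]
contact_force: [-0.9, -1.0, -0.9]
finger_gap: 0.999
```

Call:
servo_tool --deltas '[0,10,0,0,0,0,0,0]'

```text
time: 5.03
eef_pos: [0.4999, -0.1914, 0.0447]
ee_rot: [-0.322, -0.629, 0.629, 0.325]
contact_force: [-1.1, 0.3, -0.5]
finger_gap: 0.999
```

```bash
python3 go.py 499.6 -192 34 125.4
```

```text
t 5.03 p [ 499.9 -191.4   44.7] F [-1.1  0.3 -0.5] M [-0.04  0.04 -0.03] gap 0.999 y [-0.0031  0.0011 -1.    ] xang 125.53
tool delta [-0.3 10.7  0.6] turn 0.13 j [-0.37  0.47 -0.19  0.92 -0.   -0.99]
```

Call:
servo_tool --deltas '[-0.3,5,0.6,0,0,5.7,0,0,0,0,0,0]'

```text
time: 5.28
eef_pos: [0.5012, -0.1924, 0.0356]
ee_rot: [0.324, 0.629, -0.629, -0.323]
contact_force: [-0.8, 0.2, 0.6]
finger_gap: 1.0
```

Call:
servo_tool --deltas '[0,0,0,0,0,0,0,0,0,0,0,0,0,0,0,0,0,0,0,0]' --fingers -1 --squeeze 30

```text
time: 5.7
eef_pos: [0.5012, -0.1923, 0.0359]
ee_rot: [0.323, 0.629, -0.629, -0.323]
contact_force: [0.1, -0.0, 0.2]
finger_gap: 0.303
```

Call:
servo_tool --deltas '[0,0,0,0,0,0,0,0,0,0,0,0,0,0,0,0,0,0,0,0]' --squeeze 80

```text
time: 6.12
eef_pos: [0.5013, -0.1924, 0.036]
ee_rot: [0.323, 0.629, -0.629, -0.323]
contact_force: [0.1, 0.1, 4.0]
finger_gap: 0.144
```

```bash
python3 go.py 499.6 -192 34 125.4
```

```text
t 6.12 p [ 501.3 -192.4   36. ] F [0.1 0.1 4. ] M [0.09 0.14 0.04] gap 0.144 y [ 8.e-04 -2.e-04 -1.e+00] xang 125.6
tool delta [1.3 2.  1.2] turn 0.2 j [-0.37  0.48 -0.2   0.9   0.   -0.99]
```

Call:
servo_tool --deltas '[0,-5,0,0,0,-15,0,0,0,-25,0,0,0,-30,0,0,0,-30,0,0]'

```text
time: 6.53
eef_pos: [0.4995, -0.1918, 0.1403]
ee_rot: [-0.322, -0.629, 0.629, 0.325]
contact_force: [1.5, 0.2, -2.4]
finger_gap: 0.146
```

Call:
servo_tool --deltas '[0,-30,0,0,0,-15,0,0,0,0,0,0,0,0,0,0]'

```text
time: 6.87
eef_pos: [0.501, -0.1923, 0.1855]
ee_rot: [0.323, 0.629, -0.629, -0.323]
contact_force: [-0.8, 0.1, -2.6]
finger_gap: 0.142
```

```bash
python3 go.py 577.6 171.2 185 140.2
python3 - <<'E'
from h import *
a=view('wrist')[0]; b=view('side')[0]
cv2.imwrite('pics/w3.png',a[:,:,::-1]); cv2.imwrite('pics/s3.png',cv2.resize(b[200:350,150:350][:,:,::-1],None,fx=4,fy=4))
E
```

```text
t 6.87 p [ 501.  -192.3  185.5] F [-0.8  0.1 -2.6] M [-0.03  0.07 -0.  ] gap 0.142 y [ 6.e-04 -2.e-04 -1.e+00] xang 125.6
tool delta [ 251.     0.5 -273.9] turn -14.6 j [-0.37  0.34  0.01  1.25 -0.   -0.99]
```

View pics/w3.png

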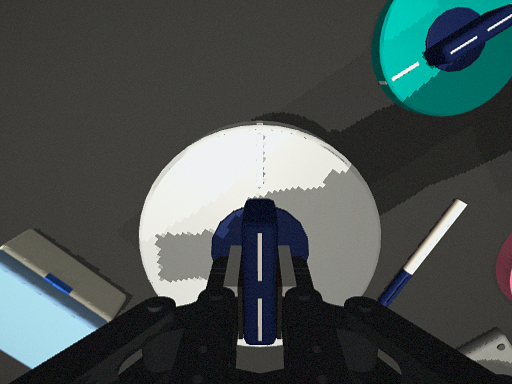

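View pics/s3.png

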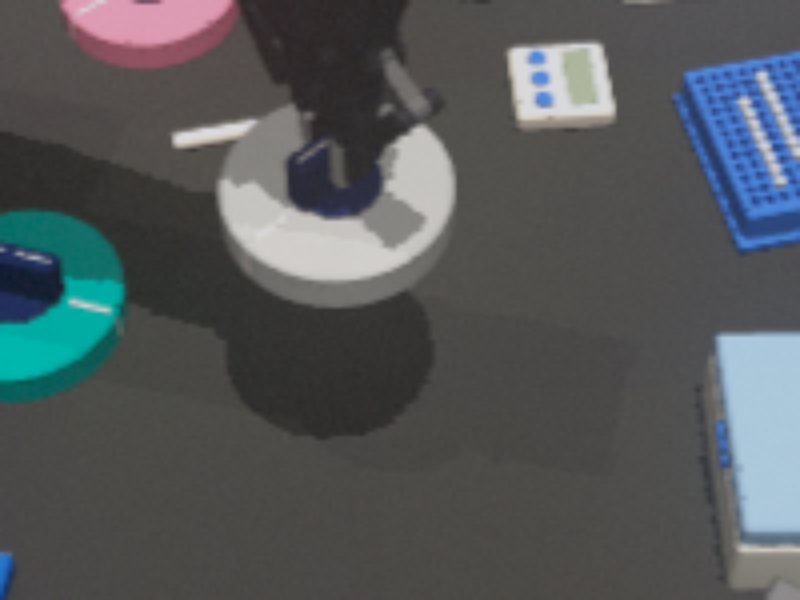

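The lid hangs level in the jaws. Its white lines are at about column 261, parallel to the fingers. I'll measure its offset in the hand.

```bash
python3 - <<'E'
from h import *
s=status.sense(); v=view('wrist'); R=Ro.from_quat(s['ee_rot']).as_matrix(); p=s['eef_pos']
T=lambda px,ty:(ray(px,v,p[2]-ty)-p)@R*1e3
print('wing line ends',T([[260.5,232.5],[260.5,341]],-.024).round(1))
print('disc line',T([[260,124],[262,186]],.012).round(1))
h=cv2.cvtColor(v[0],cv2.COLOR_RGB2GRAY)
g=v[0].min(2); pts=[]
for row in range(126,280,3):
    r=g[row]>90; c=np.flatnonzero(r[132:390])+132
    # contiguous run edges near disc
    pts+= [(c.min(),row),(c.max(),row)]
P=T(pts,.012)[:,[0,2]]
from scipy.optimize import least_squares
f=least_squares(lambda q:np.hypot(P[:,0]-q[0],P[:,1]-q[1])-q[2],[0,0,60],loss='soft_l1'); print(f.x.round(2), np.abs(f.fun).mean().round(2))
E
```

```text
wing line ends [[  0.9 -23.9  25.9]
 [  0.9 -24.  -22.2]]
disc line [[ 0.9 12.1 61.9]
 [ 1.8 12.1 33.8]]
[ 0.58  3.13 58.6 ] 0.11
```

Call:
servo_tool --deltas '[0,0,0,-5,0,0,0,-5,0,0,0,-4.6]'

```text
time: 7.27
eef_pos: [0.4998, -0.1918, 0.1834]
ee_rot: [0.238, 0.665, -0.665, -0.241]
contact_force: [-0.3, -0.9, -1.8]
finger_gap: 0.143
```

Call:
servo_tool --deltas '[10,0,-19,0,14,0,-26.5,0,15,0,-28.4,0,15,0,-28.4,0,15,0,-28.4,0]'

```text
time: 7.68
eef_pos: [0.5305, -0.0464, 0.1835]
ee_rot: [-0.24, -0.664, 0.665, 0.242]
contact_force: [0.9, 1.2, -2.9]
finger_gap: 0.147
```

Call:
servo_tool --deltas '[15,0,-28.4,0,15,0,-28.4,0,15,0,-28.4,0,15,0,-28.4,0,15,0,-28.4,0]'

```text
time: 8.1
eef_pos: [0.5638, 0.1108, 0.1833]
ee_rot: [-0.239, -0.664, 0.666, 0.242]
contact_force: [0.6, -0.0, -2.3]
finger_gap: 0.149
```

Call:
servo_tool --deltas '[14,0,-26.5,0,10,0,-19,0,5.8,0,-10.7,0,0,0,0,0,0,0,0,0]'

```text
time: 8.52
eef_pos: [0.5771, 0.1714, 0.1839]
ee_rot: [-0.24, -0.664, 0.666, 0.241]
contact_force: [0.5, -1.0, -2.1]
finger_gap: 0.145
```

```bash
python3 go.py 578 171.7 120 140.2
```

```text
t 8.52 p [577.1 171.4 183.9] F [ 0.5 -1.  -2.1] M [-0.02 -0.02  0.03] gap 0.145 y [-0.003  -0.0017 -1.    ] xang 140.25
tool delta [-0.5 63.9 -1. ] turn 0.05 j [ 0.29  0.47  0.21  1.32 -0.   -0.59]
```

Call:
servo_tool --deltas '[-0.5,15,-1,0,0,25,0,0,0,15,0,0,0,5,0,0,0,0,0,0]'

```text
time: 8.93
eef_pos: [0.5774, 0.17, 0.1236]
ee_rot: [-0.24, -0.663, 0.666, 0.243]
contact_force: [-1.1, -0.4, -1.6]
finger_gap: 0.149
```

```bash
python3 go.py 578 171.7 116 140.2
python3 - <<'E'
from h import *
b=view('side');a=view('scene')
print(proj([[.5775,.1712,.08]],a),proj([[.5775,.1712,.08]],b))
f=lambda i,u:cv2.resize(i[u[1]-50:u[1]+50,u[0]-50:u[0]+50][:,:,::-1],(400,400),interpolation=cv2.INTER_CUBIC)
cv2.imwrite('pics/a4.png',np.hstack([f(b[0],(252,160)),f(a[0],(267,235))]))
E
```

```text
t 8.93 p [577.4 170.  123.6] F [-1.1 -0.4 -1.6] M [0.02 0.01 0.01] gap 0.149 y [-0.0046 -0.0018 -1.    ] xang 140.08
tool delta [ 0.6  7.6 -1.7] turn -0.12 j [ 0.29  0.51  0.11  1.18 -0.   -0.59]
[[266.20357179 232.6293482 ]] [[251.82339615 158.53454905]]
```

View pics/a4.png

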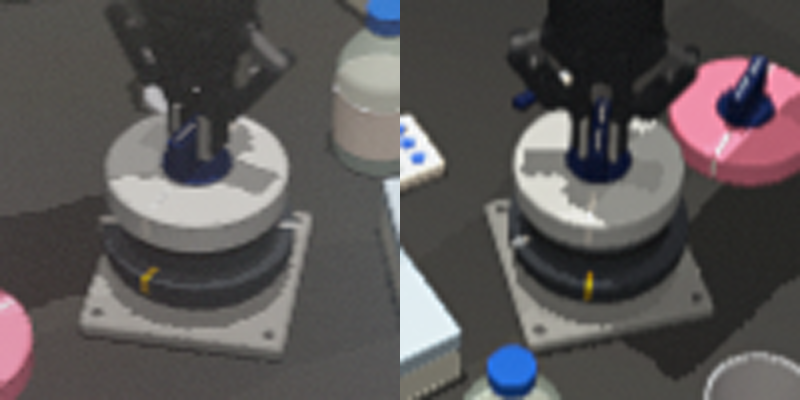

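In both views the lid is over the rotor, with the yellow mark below its white line. I feel downwards now.

Call:
servo_tool --deltas '[0,2,0,0,0,2,0,0,0,0,0,0,0,0,0,0]'

```text
time: 9.37
eef_pos: [0.5792, 0.1722, 0.1221]
ee_rot: [0.241, 0.665, -0.665, -0.24]
contact_force: [0.6, 0.8, -3.4]
finger_gap: 0.145
```

```bash
python3 go.py 578 171.7 116 140.2
```

```text
t 9.37 p [579.2 172.2 122.1] F [ 0.6  0.8 -3.4] M [-0.01  0.    0.02] gap 0.145 y [ 7.e-04  2.e-04 -1.e+00] xang 140.2
tool delta [0.6 6.1 1.1] turn 0.0 j [ 0.29  0.51  0.11  1.17 -0.   -0.59]
```

Call:
servo_tool --deltas '[0.6,2,1.1,0,0,1.5,0,0,0,1.5,0,0,0,0,0,0,0,0,0,0]'

```text
time: 9.78
eef_pos: [0.5777, 0.1717, 0.1164]
ee_rot: [-0.241, -0.665, 0.665, 0.241]
contact_force: [0.7, 0.3, -2.5]
finger_gap: 0.149
```

```bash
python3 go.py 578 171.7 112 140.2
```

```text
t 9.78 p [577.7 171.7 116.4] F [ 0.7  0.3 -2.5] M [0.01 0.02 0.04] gap 0.149 y [-5.e-04 -1.e-04 -1.e+00] xang 140.2
tool delta [-0.2  4.4 -0.2] turn 0.0 j [ 0.29  0.51  0.1   1.16  0.   -0.59]
```

Call:
servo_tool --deltas '[0,1,0,0,0,1,0,0,0,1,0,0,0,0,0,0,0,0,0,0]'

```text
time: 10.2
eef_pos: [0.5777, 0.1716, 0.1135]
ee_rot: [-0.241, -0.665, 0.665, 0.241]
contact_force: [0.0, -0.4, -1.9]
finger_gap: 0.147
```

Call:
servo_tool --deltas '[0,1,0,0,0,0,0,0,0,1,0,0,0,0,0,0]'

```text
time: 10.53
eef_pos: [0.5778, 0.1716, 0.1114]
ee_rot: [-0.241, -0.665, 0.665, 0.241]
contact_force: [-0.5, -0.6, -2.5]
finger_gap: 0.145
```

```bash
python3 go.py 578 171.7 108 140.2
```

```text
t 10.53 p [577.8 171.6 111.4] F [-0.5 -0.6 -2.5] M [-0.    0.01 -0.06] gap 0.145 y [-2.e-04 -0.e+00 -1.e+00] xang 140.2
tool delta [-0.1  3.4 -0.2] turn 0.0 j [ 0.29  0.51  0.09  1.15  0.   -0.59]
```

Call:
servo_tool --deltas '[0,1,0,0,0,0,0,0,0,0.5,0,0,0,0,0,0]'

```text
time: 10.87
eef_pos: [0.5779, 0.1717, 0.1101]
ee_rot: [0.241, 0.665, -0.665, -0.241]
contact_force: [-0.1, 0.3, -2.5]
finger_gap: 0.145
```

Call:
servo_tool --deltas '[0,1,0,0,0,0,0,0,0,0.5,0,0,0,0,0,0]'

```text
time: 11.2
eef_pos: [0.578, 0.1721, 0.1087]
ee_rot: [0.241, 0.665, -0.665, -0.241]
contact_force: [0.0, 1.6, -2.5]
finger_gap: 0.146
```

Call:
servo_tool --deltas '[0,1,0,0,0,0,0,0,0,0.5,0,0,0,0,0,0]'

```text
time: 11.53
eef_pos: [0.578, 0.1721, 0.1072]
ee_rot: [0.241, 0.665, -0.665, -0.241]
contact_force: [0.1, 3.6, -0.9]
finger_gap: 0.144
```

```bash
python3 go.py 578 171.7 98 140.2
```

```text
t 11.53 p [578.  172.1 107.2] F [ 0.1  3.6 -0.9] M [ 0.7  -0.08  0.09] gap 0.144 y [ 5.e-04  8.e-04 -1.e+00] xang 140.22
tool delta [-0.2  9.2  0.3] turn 0.02 j [ 0.29  0.52  0.08  1.14  0.   -0.59]
```

Call:
servo_tool --deltas '[0.3,0.5,-0.4,0,0,0.5,0,0,0,0.5,0,0,0,0,0,0,0,0,0,0]'

```text
time: 11.95
eef_pos: [0.5781, 0.1722, 0.1062]
ee_rot: [0.241, 0.665, -0.665, -0.24]
contact_force: [-1.1, 2.4, 3.4]
finger_gap: 0.147
```

```bash
python3 go.py 578 171.7 98 140.2
```

```text
t 11.95 p [578.1 172.2 106.2] F [-1.1  2.4  3.4] M [0.51 0.25 0.06] gap 0.147 y [ 9.e-04  3.e-04 -1.e+00] xang 140.2
tool delta [-0.2  8.2  0.5] turn 0.0 j [ 0.29  0.52  0.08  1.13  0.   -0.59]
```

The lugs went in: the plunger was felt at about origin 71 and there is no hub stop. I push down gradually.

Call:
servo_tool --deltas '[0.3,1,-0.1,0,0,1,0,0,0,0,0,0,0,1,0,0,0,0,0,0]'

```text
time: 12.37
eef_pos: [0.5781, 0.1723, 0.1033]
ee_rot: [0.241, 0.665, -0.665, -0.24]
contact_force: [-1.3, 1.8, 6.7]
finger_gap: 0.144
```

Call:
servo_tool --deltas '[0,1,0,0,0,1,0,0,0,0,0,0,0,1,0,0,0,0,0,0]'

```text
time: 12.78
eef_pos: [0.5781, 0.1723, 0.101]
ee_rot: [0.241, 0.665, -0.665, -0.24]
contact_force: [-2.9, 0.4, 8.9]
finger_gap: 0.146
```

```bash
python3 go.py 578 171.7 98 140.2
```

```text
t 12.78 p [578.1 172.3 101. ] F [-2.9  0.4  8.9] M [ 0.15  0.63 -0.05] gap 0.146 y [ 1.7e-03  1.0e-04 -1.0e+00] xang 140.19
tool delta [-0.3  3.   0.6] turn -0.01 j [ 0.29  0.52  0.08  1.12 -0.   -0.59]
```

Call:
servo_tool --deltas '[0.3,1,0.3,0,0,1,0,0,0,0,0,0,0,1,0,0,0,0,0,0]'

```text
time: 13.2
eef_pos: [0.5781, 0.1723, 0.0987]
ee_rot: [0.242, 0.665, -0.664, -0.24]
contact_force: [-3.3, 0.8, 12.2]
finger_gap: 0.147
```

```bash
python3 go.py 578 171.7 98 140.2
```

```text
t 13.2 p [578.1 172.3  98.7] F [-3.3  0.8 12.2] M [0.1  0.63 0.01] gap 0.147 y [ 2.9e-03  3.0e-04 -1.0e+00] xang 140.19
tool delta [-0.3  0.7  0.6] turn -0.01 j [ 0.29  0.52  0.07  1.11 -0.   -0.59]
```

Call:
servo_tool --deltas '[0.2,0.2,0.3,2,0,0,0,2,0,0,0,2,0,0,0,0]'

```text
time: 13.53
eef_pos: [0.5784, 0.1723, 0.0984]
ee_rot: [0.277, 0.652, -0.65, -0.274]
contact_force: [-1.0, 0.9, 10.1]
finger_gap: 0.145
```

```bash
python3 go.py 578 171.7 98 80.4
```

```text
t 13.53 p [578.4 172.3  98.4] F [-1.   0.9 10.1] M [ 0.26  0.32 -0.04] gap 0.145 y [ 4.1e-03  5.0e-04 -1.0e+00] xang 134.12
tool delta [-0.2  0.4  0.7] turn 53.72 j [ 0.29  0.52  0.07  1.11 -0.   -0.48]
```

Call:
servo_tool --deltas '[0,0.1,0,3,0,0,0,3,0,0,0,3,0,0,0,3,0,0,0,0]'

```text
time: 13.95
eef_pos: [0.5788, 0.1721, 0.0984]
ee_rot: [0.344, 0.62, -0.618, -0.341]
contact_force: [0.5, -0.0, 8.3]
finger_gap: 0.146
```

```bash
python3 go.py 578 171.7 98 80.4
```

```text
t 13.95 p [578.8 172.1  98.4] F [ 0.5 -0.   8.3] M [ 0.15  0.08 -0.04] gap 0.146 y [ 4.7e-03  1.0e-04 -1.0e+00] xang 122.08
tool delta [0.1 0.4 0.9] turn 41.68 j [ 0.29  0.52  0.07  1.11 -0.   -0.27]
```

Call:
servo_tool --deltas '[0,0.4,0,3,0,0,0,4,0,0,0,4,0,0,0,4,0,0,0,0]'

```text
time: 14.37
eef_pos: [0.5789, 0.1719, 0.0981]
ee_rot: [0.422, 0.569, -0.568, -0.419]
contact_force: [0.3, -0.4, 10.9]
finger_gap: 0.147
```

Call:
servo_tool --deltas '[0,0,0,4,0,0,0,4,0,0,0,4,0,0,0,4,0,0,0,0]'

```text
time: 14.78
eef_pos: [0.5788, 0.1717, 0.0981]
ee_rot: [0.497, 0.506, -0.503, -0.494]
contact_force: [0.2, -0.0, 9.7]
finger_gap: 0.144
```

```bash
python3 go.py 578 171.7 98 80.4
```

```text
t 14.78 p [578.8 171.7  98.1] F [ 0.2 -0.   9.7] M [-0.05  0.1  -0.06] gap 0.144 y [ 4.9e-03 -6.0e-04 -1.0e+00] xang 91.02
tool delta [-0.   0.1  0.8] turn 10.62 j [ 0.29  0.52  0.07  1.11 -0.    0.27]
```

Call:
servo_tool --deltas '[0,0,0,3,0,0,0,3,0,0,0,2,0,0,0,0]'

```text
time: 15.12
eef_pos: [0.5788, 0.1717, 0.098]
ee_rot: [0.531, 0.47, -0.468, -0.528]
contact_force: [0.2, -1.4, 10.1]
finger_gap: 0.148
```

```bash
python3 go.py 578 171.7 98 80.4
```

```text
t 15.12 p [578.8 171.7  98. ] F [ 0.2 -1.4 10.1] M [-0.17  0.12 -0.01] gap 0.148 y [ 4.8e-03 -7.0e-04 -1.0e+00] xang 83.09
tool delta [-0.1  0.   0.8] turn 2.69 j [ 0.29  0.52  0.07  1.11 -0.    0.41]
```

Call:
servo_tool --deltas '[0,0,0,1.5,0,0,0,0,0,0,0,0]'

```text
time: 15.37
eef_pos: [0.5788, 0.1717, 0.098]
ee_rot: [0.536, 0.463, -0.461, -0.534]
contact_force: [-0.4, -0.5, 10.7]
finger_gap: 0.148
```

```bash
python3 go.py 578 171.7 98 80.4
```

```text
t 15.37 p [578.8 171.7  98. ] F [-0.4 -0.5 10.7] M [-0.1   0.07  0.03] gap 0.148 y [ 4.8e-03 -7.0e-04 -1.0e+00] xang 81.65
tool delta [-0.1  0.   0.8] turn 1.25 j [ 0.29  0.52  0.07  1.11 -0.    0.44]
```

Call:
servo_tool --deltas '[0,0,0,1.5,0,0,0,0,0,0,0,0]'

```text
time: 15.62
eef_pos: [0.5788, 0.1717, 0.098]
ee_rot: [0.542, 0.456, -0.454, -0.54]
contact_force: [0.2, -0.7, 9.6]
finger_gap: 0.146
```

```bash
python3 go.py 578 171.7 98 80.4
```

```text
t 15.62 p [578.8 171.7  98. ] F [ 0.2 -0.7  9.6] M [-0.08  0.13 -0.  ] gap 0.146 y [ 4.8e-03 -7.0e-04 -1.0e+00] xang 80.16
tool delta [-0.1  0.   0.7] turn -0.24 j [ 0.29  0.52  0.07  1.11 -0.    0.46]
```

Call:
servo_tool --deltas '[0,0,0,1.5,0,0,0,0,0,0,0,0]'

```text
time: 15.87
eef_pos: [0.5789, 0.1719, 0.098]
ee_rot: [0.548, 0.45, -0.447, -0.546]
contact_force: [0.3, -0.5, 9.8]
finger_gap: 0.144
```

```bash
python3 go.py 578 171.7 98 80.4
```

```text
t 15.87 p [578.9 171.9  98. ] F [ 0.3 -0.5  9.8] M [-0.06  0.06  0.1 ] gap 0.144 y [ 5.1e-03 -3.0e-04 -1.0e+00] xang 78.68
tool delta [-0.4  0.   0.8] turn -1.72 j [ 0.29  0.52  0.07  1.11 -0.    0.49]
```

Call:
servo_tool --deltas '[0,0,0,1,0,0,0,0,0,0,0,0]'

```text
time: 16.12
eef_pos: [0.5789, 0.172, 0.098]
ee_rot: [0.552, 0.445, -0.442, -0.549]
contact_force: [-0.3, 0.8, 10.0]
finger_gap: 0.147
```

```bash
python3 go.py 578 171.7 98 80.4
```

```text
t 16.12 p [578.9 172.   98. ] F [-0.3  0.8 10. ] M [-0.01 -0.    0.31] gap 0.147 y [ 5.2e-03 -2.0e-04 -1.0e+00] xang 77.71
tool delta [-0.5  0.   0.9] turn -2.69 j [ 0.29  0.52  0.07  1.11 -0.    0.5 ]
```

The stop is felt: Mz went 0.0, 0.1, 0.31 N·m over the last 2.5°. Now I let it up into the catch.

Call:
servo_tool --deltas '[0,-1,0,0,0,-1,0,0,0,0,0,0,0,-1,0,0,0,0,0,0]'

```text
time: 16.53
eef_pos: [0.5787, 0.172, 0.0994]
ee_rot: [0.552, 0.444, -0.443, -0.55]
contact_force: [4.9, 0.1, 3.2]
finger_gap: 0.146
```

```bash
python3 go.py 578 171.7 103 80.4
```

```text
t 16.53 p [578.7 172.   99.4] F [4.9 0.1 3.2] M [ 0.03 -1.18  0.35] gap 0.146 y [ 3.6e-03 -4.0e-04 -1.0e+00] xang 77.68
tool delta [-0.5 -3.6  0.6] turn -2.72 j [ 0.29  0.52  0.07  1.12 -0.    0.5 ]
```

Call:
servo_tool --deltas '[0,-1,0,0,0,0,0,0,0,-0.5,0,0,0,0,0,0]'

```text
time: 16.87
eef_pos: [0.5787, 0.1721, 0.1005]
ee_rot: [0.552, 0.444, -0.443, -0.55]
contact_force: [6.2, 0.2, 2.2]
finger_gap: 0.146
```

```bash
python3 go.py 578 171.7 103 80.4
```

```text
t 16.87 p [578.7 172.1 100.5] F [6.2 0.2 2.2] M [ 0.09 -1.34  0.27] gap 0.146 y [ 3.3e-03 -5.0e-04 -1.0e+00] xang 77.69
tool delta [-0.5 -2.5  0.6] turn -2.71 j [ 0.29  0.52  0.07  1.12 -0.    0.5 ]
```

Call:
servo_tool --deltas '[0.2,0,-0.6,0,0,0,-0.4,0,0,-0.5,0,0,0,0,0,0,0,0,0,0]'

```text
time: 17.28
eef_pos: [0.5788, 0.172, 0.1008]
ee_rot: [0.551, 0.444, -0.443, -0.55]
contact_force: [4.9, 1.0, 1.4]
finger_gap: 0.141
```

```bash
python3 go.py 578 171.7 103 80.4
```

```text
t 17.28 p [578.8 172.  100.8] F [4.9 1.  1.4] M [ 0.01 -1.24  0.21] gap 0.141 y [ 1.5e-03 -5.0e-04 -1.0e+00] xang 77.69
tool delta [-0.5 -2.2  0.7] turn -2.71 j [ 0.29  0.52  0.08  1.12 -0.    0.5 ]
```

Call:
servo_tool --deltas '[0.2,0,-1,0,0.1,0,-0.5,0,0,0,0,0,0,0,0,0]'

```text
time: 17.62
eef_pos: [0.5789, 0.1721, 0.1007]
ee_rot: [-0.551, -0.443, 0.444, 0.551]
contact_force: [1.7, 0.0, 4.0]
finger_gap: 0.148
```

```bash
python3 go.py 578 171.7 103 80.4
python3 - <<'E'
from h import *
b=view('side');a=view('scene')
f=lambda i,u:cv2.resize(i[u[1]-50:u[1]+50,u[0]-50:u[0]+50][:,:,::-1],(400,400),interpolation=cv2.INTER_CUBIC)
cv2.imwrite('pics/a5.png',np.hstack([f(b[0],(252,160)),f(a[0],(267,235))])); cv2.imwrite('pics/w5.png',view('wrist')[0][:,:,::-1])
E
```

```text
t 17.62 p [578.9 172.1 100.7] F [1.7 0.  4. ] M [-0.1  -0.41  0.22] gap 0.148 y [-1.2e-03 -4.0e-04 -1.0e+00] xang 77.7
tool delta [-0.5 -2.3  0.8] turn -2.7 j [ 0.29  0.53  0.08  1.13 -0.    0.5 ]
```

View pics/a5.png

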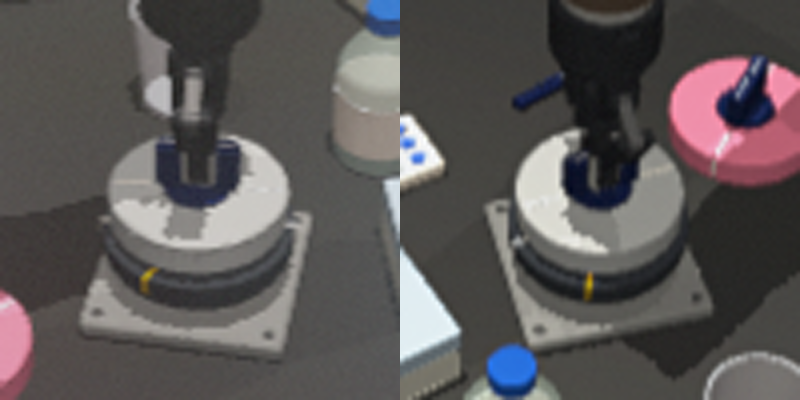

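View pics/w5.png

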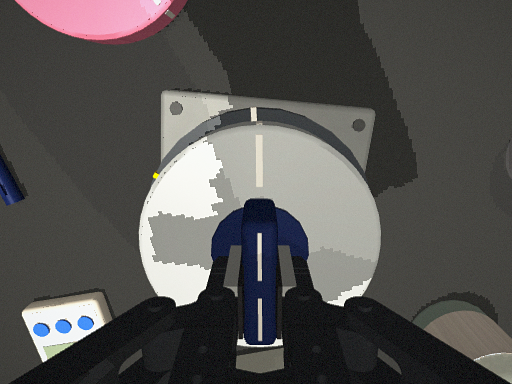

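The white mark (254,113) lies about 3° counter-clockwise of the lid's line (259). The lid is pressed against the stop and that binds it, so I ease the turn back about 1.5° and let it up.

Call:
servo_tool --deltas '[0,0,-0.5,-1,0,0,0,-0.5,0,0,0,0,0,0,0,0]'

```text
time: 18.1
eef_pos: [0.5792, 0.1721, 0.1013]
ee_rot: [-0.544, -0.45, 0.451, 0.545]
contact_force: [-1.0, 0.1, 7.3]
finger_gap: 0.146
```

```bash
python3 go.py 578 171.7 103 80.4
```

```text
t 18.1 p [579.2 172.1 101.3] F [-1.   0.1  7.3] M [-0.16  0.21 -0.01] gap 0.146 y [-1.3e-03  2.0e-04 -1.0e+00] xang 79.2
tool delta [-0.6 -1.7  1.1] turn -1.2 j [0.29 0.53 0.08 1.13 0.   0.48]
```

Call:
servo_tool --deltas '[0,-0.5,0,0,0,0,0,0,0,-0.5,0,0,0,0,0,0]'

```text
time: 18.43
eef_pos: [0.5792, 0.1721, 0.1023]
ee_rot: [-0.544, -0.45, 0.451, 0.545]
contact_force: [-0.6, -0.2, 6.4]
finger_gap: 0.145
```

```bash
python3 go.py 578 171.7 103 80.4
```

```text
t 18.43 p [579.2 172.1 102.3] F [-0.6 -0.2  6.4] M [-0.09  0.12  0.06] gap 0.145 y [-1.4e-03  1.0e-04 -1.0e+00] xang 79.2
tool delta [-0.6 -0.7  1.1] turn -1.2 j [0.29 0.53 0.08 1.13 0.   0.48]
```

The lid rises freely and the plunger force matches (8.6 N at 66.3 mm). I carry on up to the catch.

Call:
servo_tool --deltas '[0,-0.5,0,0,0,0,0,0,0,-0.5,0,0,0,0,0,0]'

```text
time: 18.77
eef_pos: [0.5791, 0.1721, 0.103]
ee_rot: [-0.544, -0.45, 0.451, 0.545]
contact_force: [0.5, -0.9, 5.6]
finger_gap: 0.147
```

```bash
python3 go.py 578 171.7 103 80.4
```

```text
t 18.77 p [579.1 172.1 103. ] F [ 0.5 -0.9  5.6] M [-0.01  0.17 -0.03] gap 0.147 y [-0.0016  0.     -1.    ] xang 79.2
tool delta [-0.6 -0.   1.1] turn -1.2 j [0.29 0.53 0.08 1.13 0.   0.48]
```

Call:
servo_tool --deltas '[0,-0.5,0,0,0,0,0,0,0,-0.5,0,0,0,0,0,0]'

```text
time: 19.1
eef_pos: [0.5791, 0.1721, 0.1031]
ee_rot: [-0.544, -0.45, 0.451, 0.545]
contact_force: [-0.9, 0.4, 1.7]
finger_gap: 0.146
```

```bash
python3 go.py 578 171.7 103 80.4
```

```text
t 19.1 p [579.1 172.1 103.1] F [-0.9  0.4  1.7] M [0.09 0.04 0.  ] gap 0.146 y [-2.1e-03 -3.0e-04 -1.0e+00] xang 79.21
tool delta [-0.6  0.1  1. ] turn -1.19 j [0.29 0.53 0.09 1.13 0.   0.48]
```

It stopped at 103.1 (origin 67) with the upward force dropping away, so it is in the catch. I release it.

Call:
servo_tool --deltas '[0,-0.4,0,0,0,0,0,0]' --squeeze 20

```text
time: 19.27
eef_pos: [0.5791, 0.1721, 0.1031]
ee_rot: [-0.544, -0.45, 0.452, 0.545]
contact_force: [-0.4, 0.8, -2.4]
finger_gap: 0.145
```

Call:
servo_tool --deltas '[0,0,0,0,0,0,0,0,0,0,0,0,0,0,0,0]' --fingers 0.3

```text
time: 19.6
eef_pos: [0.5802, 0.1721, 0.1046]
ee_rot: [0.545, 0.451, -0.451, -0.545]
contact_force: [-0.0, -0.3, -0.9]
finger_gap: 0.65
```

```bash
python3 go.py 578 171.7 103 80.4
python3 - <<'E'
from h import *
cv2.imwrite('pics/w6.png',view('wrist')[0][:,:,::-1])
E
```

```text
t 19.6 p [580.2 172.1 104.6] F [-0.  -0.3 -0.9] M [0.01 0.03 0.03] gap 0.65 y [ 6.e-04  1.e-04 -1.e+00] xang 79.2
tool delta [-0.8  1.6  2.1] turn -1.2 j [ 0.29  0.52  0.09  1.13 -0.    0.48]
```

View pics/w6.png

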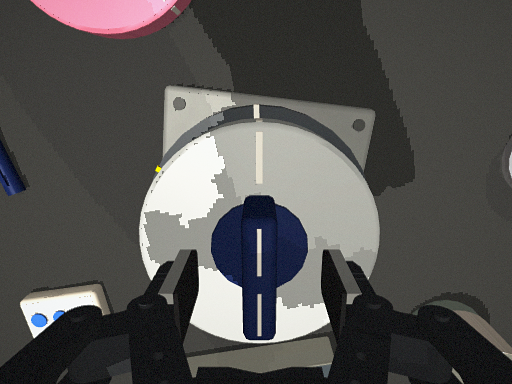

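The jaws are clear of the wing at (259,280). The white mark (256,111) is almost in line with the lid's line (259,155). I lift away and check the result.

Call:
servo_tool --deltas '[0,-10,0,0,0,-25,0,0,0,-30,0,0,0,-30,0,0,0,-30,0,0]'

```text
time: 20.07
eef_pos: [0.5798, 0.172, 0.2316]
ee_rot: [0.545, 0.451, -0.451, -0.545]
contact_force: [0.6, 0.2, 0.1]
finger_gap: 0.654
```

Call:
servo_tool --deltas '[0,-20,-20,0,0,-10,-25,0,0,0,-20,0,0,0,0,0,0,0,0,0]'

```text
time: 20.48
eef_pos: [0.6444, 0.1596, 0.2593]
ee_rot: [-0.545, -0.45, 0.45, 0.545]
contact_force: [-0.1, 0.0, -0.6]
finger_gap: 0.65
```

```bash
python3 - <<'E'
from h import *
st()
b=view('side');a=view('scene');w=view('wrist')
cv2.imwrite('pics/w7.png',w[0][:,:,::-1])
f=lambda i,u:cv2.resize(i[u[1]-50:u[1]+50,u[0]-50:u[0]+50][:,:,::-1],(400,400),interpolation=cv2.INTER_CUBIC)
cv2.imwrite('pics/a7.png',np.hstack([f(b[0],(252,160)),f(a[0],(267,235))]))
cv2.imwrite('pics/s7.png',b[0][:,:,::-1])
E
```

```text
t 20.48 p [644.4 159.6 259.3] F [-0.1  0.  -0.6] M [ 0.02 -0.   -0.02] gap 0.65 y [-1.e-04  1.e-04 -1.e+00] xang 79.15
```

View pics/w7.png

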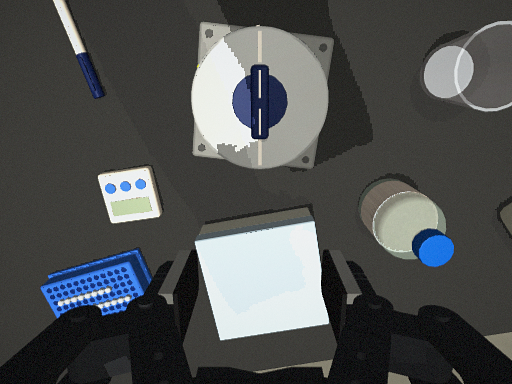

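View pics/a7.png

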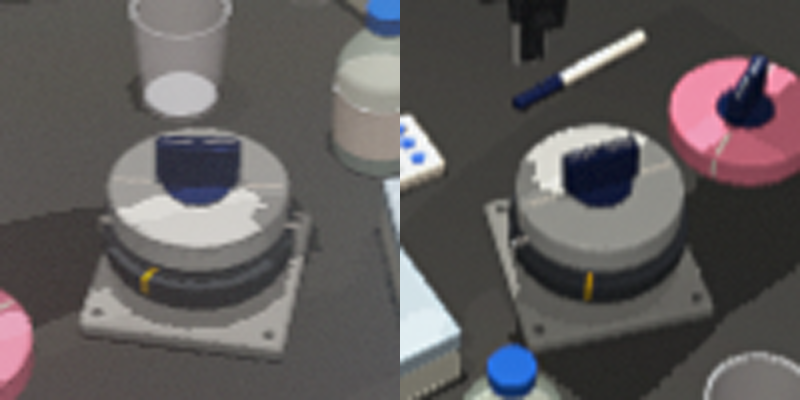

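View pics/s7.png

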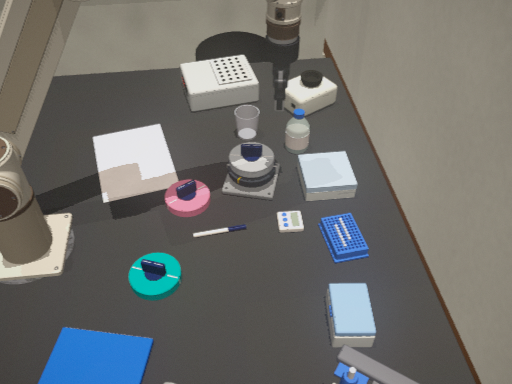

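The lid sits level on the rotor, with its line on the white marks in every view. The bystanders are where they were. As a last number, I check its height and angle.

```bash
python3 - <<'E'
from h import *
w=view('wrist')
L=ray([[260,27],[260.3,164]],w,.091); d=L[1]-L[0]; print('ang',np.degrees(np.arctan2(d[1],d[0]))%180)
m=(w[0].min(2)>135).astype(np.uint8); m[:24]=0;m[172:]=0;m[:,:190]=0;m[:,330:]=0
# left/right disc edges at row ~97
print([ray([[191.5,97],[328.5,97]],w,z)[:,:2].tolist() and round(float(np.ptp(ray([[191.5,97],[328.5,97]],w,z)[:,1]/np.sin(np.radians(79.15))))*1e3 if 0 else np.linalg.norm(np.diff(ray([[191.5,97],[328.5,97]],w,z),axis=0))*1e3,1) for z in(.086,.091,.098)])
# wing-top line ends seen in two cameras -> triangulate height via side/wrist
b=view('side'); 
for z in (.122,.127,.134): print(z,(ray([[260.5,100]],w,z)[0]*1e3).round(1),(ray([[251.3,144.5]],b,z)[0]*1e3).round(1))
E
```

```text
ang 169.31493472334003
[np.float64(120.1), np.float64(118.2), np.float64(115.6)]
0.122 [575.  174.2 122. ] [577.1 179.3 122. ]
0.127 [574.9 174.2 127. ] [576.4 173.3 127. ]
0.134 [574.7 174.3 134. ] [575.4 164.9 134. ]
```

```bash
python3 -c "
from plant import order
print(order.hand_in())"
```

```text
the job is handed in; nothing more can be done
None
```

The lid is locked on the rotor and I've handed the job in. It took about 20.5 s of robot time, and no verdict was reported.

**What I did:** I fetched the silver-grey lid by its wing and left the pink and turquoise ones alone. I lined it up with the slots I had seen at about 50° and felt the lugs drop in. Then I pushed down to about 62 mm with at most about 12 N, turned it clockwise to the stop (felt at about 0.3 N·m), let it rise into the catch and released it.

**One correction:** The first let-up bound while the lid was still pressed against the stop. I relieved the sideways load and turned it back 1.5°, and it then rose freely.

**Last checks:**
- **Height:** on the way up, the lid's origin stopped at about 67 mm and the plunger's push dropped away. Afterwards two views put the top of the wing at about 127 mm, which agrees. The disc's width in the wrist view suggested about 5 mm lower, but I trust that less.
- **Angle:** the lid's line is at 169.3° against 170.5° for the white marks, so it sits about 1° towards the stop.
- **Level and free:** it looks level, and the gripper is well clear of it with no contact force.
- **Other things on the bench:** they look unmoved in the pictures.
- **Not tested:** I did not try to turn the lid back against the catch.

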